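Tip the upside-down pipette rest over and hang it on the bench rail

ROBOT

A 6-joint arm with a two-finger parallel gripper is mounted at the origin on the work surface. World frame = base frame: x ahead of the robot, y to its left, z up, the work surface at z = 0. Lengths are in mm, angles in rad, forces in N, time in s.
With the tool pointing down it reaches from about 350 to 975 mm from the base axis. Payload 7.1 kg.
Tool frame: the origin (TCP) lies midway between the tips of the shut fingers; the grasp point (between the pads) lies 19 mm behind it (ctrl.grip_depth is the distance from the TCP to the grasp point, in mm); z points along the fingers, y is the line along which they close (so a half turn about z gives the same grasp; the last joint's range is limited). The gripper opens to 88 mm and grips with 3 to 60 N. Pads are 20 mm wide; open, the fingers measure 115 mm over their backs; the gripper's body (75 mm by 178 mm) begins 61 mm behind the grasp point.
Start: joints at [1.107, 0.423, 1.63, -0, 1.089, -0.019], TCP at [268.891, 564.183, 222.675] pointing down, gripper open.
Joint ranges: [-3, 3], [-0.9, 2.11], [0.09, 2.58], [-1.31, 4.45], [0.11, 2.69], [-2.54, 2.54]. Speed limits (rad/s): [2.39, 2.39, 3.01, 3.14, 3.14, 3.14].

INTERFACE

Orientations are given as a rotation vector (axis times angle).
In Python, from workcell import get_obs, vision, ctrl gives the robot as it stands.
- The arm moves only by the tool step_arm, never from a script. Its argument "plan" is a list of rows, each a list of 7 numbers: the opening, from -1 (shut) to 1 (fully open), then the shift along the tool's x, y, z as a fraction of full scale, then the turn, a rotation vector about the tool's x, y, z as a fraction of full scale. In form: [[fingers, dx, dy, dz, wx, wy, wz], ...]. A call has 1 to 20 rows; each row shifts and turns the commanded pose from where the row before left it, along the tool's axes as they then stand; what a row does not reach is not made up. Full scale, the value 1, is 50 mm for a shift and 0.12 rad for a turn. A row lasts 1/8 s, in which the tool goes at most 62.5 mm and 10.7 degrees, less where a joint would pass 70% of its speed; a pose out of reach is approached as far as the arm can. A call with a number of a shift or a turn outside -1 to 1 is refused whole. A call with a gripper value outside its range is refused whole. The fingers move at their own pace and stop on an object; the grip force is fixed at half the most. Time passes only in rows, so rows that do not move let the fingers close. It gives the time, the measured TCP pose, the force, the opening and the grip force at its end, in the units of the state.
- get_obs(): the state, without advancing time (a new reading comes with each control period).
- vision.get_image(name): name is "side" or "top" or "wrist"; returns a dict with "pixels" (420x560x3 uint8, red, green, blue), "depth" (420x560 float32, mm along the optical axis (not along the pixel's ray), 0 where there is no reading), "fx", "fy", "cx", "cy" (pixels), "k1" (the pictures are not rectified: a ray, as slopes to the right and down, at radius r is drawn at 1 + k1 r^2 times it, then the intrinsics apply), "T" (4x4, takes a point from camera to world coordinates); the wrist camera has in their place "T_tool_cam" (4x4, takes a point from camera to tool coordinates, whose origin is the TCP and whose axes are the flange's). Camera axes: x right, y down, z forward; pixel columns grow to the right and rows downward; lengths in mm; the calibration is good to about 2 mm. A picture is of the moment at which its call begins: read the wrist's pose just before it.
- ctrl.close_job(): hands the job in; it is judged then, once.
The state is a dict: "t": time; "qpos": joint angles; "qvel": joint speeds; "joint_torque": joint torques, N m; "ee_pos": TCP position; "orientation": TCP orientation; "ft_force": force on the tool from outside, world axes, zero at the start; "moment": the same for the moment, N m; "width": finger opening in mm; "grasp_force": force on a finger pad.
Only numpy, scipy, OpenCV 4.12 (cv2) and the standard library are available. Lean on these libraries where they do the work, as an engineer would, in place of code of your own. Each camera call takes 0.05 s, during which the arm holds its last target. There are 200 camera calls.

TASK

A white pipette rest is lying upside down on the rubber mat, legs in the air. Tip it over, without picking it up, until it is the right way up, then hang it over the free stretch of the bench rail so that it straddles the bar and sits flat on it, in line with the one already hanging there. Let go, and leave the hanging one and the other things where they are.

Things in the scene. Friction and masses are not known exactly. Their poses are not given: they have to be found in the camera images.
- rest: White plastic pipette rest to turn over, a U-shaped saddle 52 mm wide (own x), 66 long (own y), 52 high (own z), 0.09 to 0.18 kg. Origin at the centre of that envelope. Own +z points from leg tips to crown: down at the start, up when right way up. Two legs 9 thick run its whole length from z -26 to +11, leaving a channel 34 wide, open at both ends.
- rest_seat (a point): On the rest: centre of the channel's floor, which sits on the bar (own z +11; channel 37 deep; centre of mass at own z +4). Beyond it the crown plate is 10 thick (z +11 to +21); its outer face, the top when right way up, has two ridges 8 wide, 5 high along both long edges (to z +26) and two small dark discs.
- mat: Dark rubber non-slip mat fixed to the bench, 300 mm (own x) by 240 (own y), 3 thick; origin at the centre of its underside, at z = 0. Its friction is about 1.0 (0.8 to 1.2); all else about 0.6. On it the rest, of square section, tips a quarter turn about its far lower long edge when pushed high on a long side (about 40 mm up) and falls onto the next side; pushed low it slides.
- rail: Fixed bench rail: flat aluminium bar 20 mm wide (own x), 12 thick, 300 long (own y), top face 130 above the bench, on two posts 20 x 20 at own y = -140 and +140, with foot plates 90 x 35 x 8. Origin on the bench below the bar's middle. A rest already hangs on its +y half.
- rail_free (a point): On the rail: the middle of the free stretch of the bar's top face (own (0, -70, 130 mm)); axes as the rail's.
- hung: A second, identical rest already hanging over the rail the right way up, near own y = +70 mm of the rail; same origin and axes as the first. Leave alone.
- beaker: Glass beaker, 68 mm across, 90 mm high, standing beyond the middle of the work area; origin under its foot. Leave alone.
- wash_bottle: White bottle with red cap, 68 mm across, 170 mm high, at the left side; origin under its foot. Leave alone.
- tube_rack: Yellow tube rack 60 x 180 x 60 mm with green-capped tubes (104 mm high in all), at the right side; origin under its foot. Leave alone.

How it is judged:
By the outcome, as a careful person would: the job done as asked, in the order asked, and still so for the second after the job is handed in, with the robot touching nothing.
It also fails if it takes over 70 s, if anything falls off the work surface, if the arm or the gripper's body presses on something with over 40 N, if the wrist force passes 120 N, or if a joint passes its speed limit or range.

## Working session

There is one attempt and no reset: what is moved stays moved. The work goes in short steps, Python scripts to look and compute and a tool call to move; the robot and the scene stay as the last step left them, time stands still between calls to the robot, and variables do not carry over. Pictures are saved under pics/ and viewed, at most 10 in all, crops included, and the job is handed in when it is done.

Besides the shell and the picture viewer there is one more tool, called after "Emit:" as name([rows], argument=value, ...), one row to a line, values as JSON. step_arm: Moves the arm, as the interface text tells. Its arguments: {"type":"object","properties":{"plan":{"type":"array","items":{"type":"array","items":{"type":"number","minimum":-1,"maximum":1}}}},"required":["plan"]}

```bash
mkdir -p pics; cat > h.py <<'E'
import numpy as np, cv2
from scipy.spatial.transform import Rotation as R
from workcell import get_obs, vision, ctrl
def grab(name):
    o=get_obs(); im=vision.get_image(name)
    if name=='wrist':
        T=np.eye(4); T[:3,:3]=R.from_rotvec(o['orientation']).as_matrix(); T[:3,3]=o['ee_pos']
        im['T']=T@im['T_tool_cam']
    return im
def cloud(im):
    v,u=np.mgrid[:420,:560]
    K=np.array([[im['fx'],0,im['cx']],[0,im['fy'],im['cy']],[0,0,1]])
    p=cv2.undistortPoints(np.stack([u,v],-1).reshape(-1,1,2).astype(float),K,np.array([im['k1'],0,0,0.])).reshape(420,560,2)
    d=im['depth'][...,None]
    P=np.concatenate([p*d,d],-1)
    W=P@im['T'][:3,:3].T+im['T'][:3,3]; W[im['depth']==0]=np.nan
    return W
E
python3 - <<'E'
from h import *
o=get_obs(); print({k:np.round(v,3) for k,v in o.items()}); print(R.from_rotvec(o['orientation']).as_matrix().round(3))
a=[]
for n in ['top','side']:
    im=grab(n); np.savez(n+'.npz',W=cloud(im),px=im['pixels'])
    print(n,im['T'].round(2))
    cv2.imwrite(f'pics/{n}0.png',im['pixels'][...,::-1])
E
```

```text
{'t': np.float64(0.0), 'qpos': array([ 1.107,  0.424,  1.631, -0.   ,  1.089, -0.019]), 'qvel': array([ 0.   , -0.001, -0.   ,  0.001,  0.001,  0.001]), 'joint_torque': array([ 2.0000e-03, -5.4463e+01, -2.7367e+01,  6.4000e-02,  2.3000e-02,
       -0.0000e+00]), 'ee_pos': array([268.664, 563.693, 221.917]), 'orientation': array([-6.930e-01, -3.064e+00,  2.000e-03]), 'ft_force': array([ 0.335, -0.09 , -0.224]), 'moment': array([-0.008, -0.005,  0.011]), 'grasp_force': np.float64(0.0), 'width': np.float64(87.547)}
[[-0.903  0.43  -0.001]
 [ 0.43   0.903 -0.001]
 [ 0.    -0.002 -1.   ]]
top [[-1.00000e-02 -9.80000e-01  1.80000e-01  3.84000e+02]
 [-1.00000e+00  1.00000e-02 -1.00000e-02 -9.75000e+00]
 [ 1.00000e-02 -1.80000e-01 -9.80000e-01  1.49515e+03]
 [ 0.00000e+00  0.00000e+00  0.00000e+00  1.00000e+00]]
side [[ 8.60000e-01 -3.40000e-01  3.90000e-01  2.28000e+01]
 [-5.10000e-01 -5.60000e-01  6.50000e-01 -1.07937e+03]
 [-1.00000e-02 -7.60000e-01 -6.50000e-01  1.15768e+03]
 [ 0.00000e+00  0.00000e+00  0.00000e+00  1.00000e+00]]
```

View pics/top0.png

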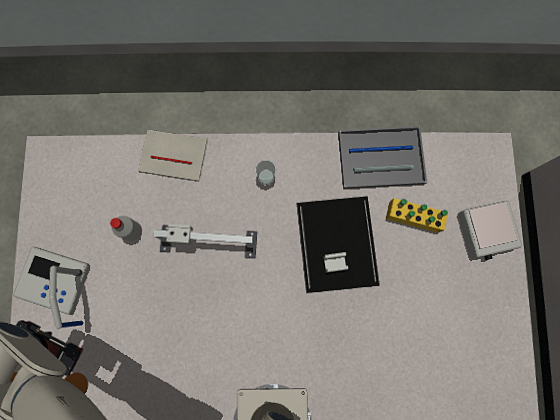

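View pics/side0.png

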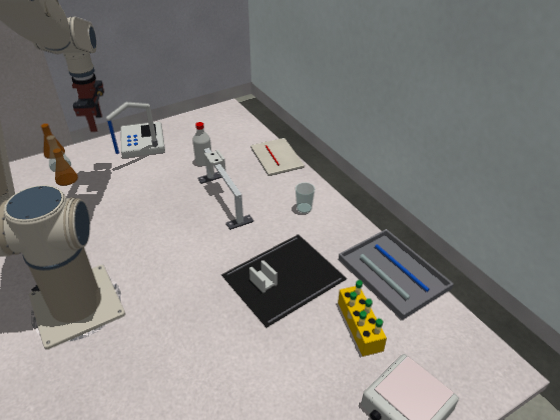

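The top view shows the rest near (336,262) on the mat, with its legs running roughly along world y. The mat has free room towards +x. The rail runs from (165,232) to (252,242), with the hung rest at (178,234) and the free stretch near (222,239). Next I'll measure from the depth.

```bash
python3 - <<'E'
from h import *
def rect(P,n):
    r=cv2.minAreaRect(P[:,:2].astype(np.float32)); print(n,len(P),np.round(cv2.boxPoints(r),1).tolist(),'c',np.round(r[0],1),'sz',np.round(r[1],1),'z',np.round(np.percentile(P[:,2],[5,50,95]),1))
for n in ['top','side']:
    d=np.load(n+'.npz'); W=d['W']; px=d['px'].astype(int)
    if n=='top': 
        reg=W[240:285,310:365].reshape(-1,3); c=px[240:285,310:365].reshape(-1,3)
        rr=W[220:265,150:265].reshape(-1,3); mm=W[190:300,290:390].reshape(-1,3); mc=px[190:300,290:390].reshape(-1,3)
        dark=mc.max(1)<60; rect(mm[dark&(mm[:,2]<12)],'mat')
    else:
        reg=W[250:300,240:285].reshape(-1,3); c=px[250:300,240:285].reshape(-1,3)
        rr=W[140:235,195:260].reshape(-1,3)
    w=(c.min(1)>110)&(reg[:,2]>12)
    rect(reg[w],n+' rest'); rect(reg[(reg[:,2]>46)&w],n+' rest top'); rect(reg[(reg[:,2]<35)&(reg[:,2]>14)&w],n+' rest low')
    b=rr[(rr[:,2]>124)&(rr[:,2]<136)]; rect(b,n+' bar'); 
    h=rr[(rr[:,2]>139)&(rr[:,2]<158)]; rect(h,n+' hung')
E
python3 - <<'E'
import cv2
a=cv2.imread('pics/top0.png');b=cv2.imread('pics/side0.png')
x=cv2.resize(a[235:290,300:375],None,fx=5,fy=5);y=cv2.resize(a[215:262,150:265],None,fx=5,fy=5);z=cv2.resize(b[245:300,230:300],None,fx=5,fy=5)
import numpy as np
o=np.zeros((560,760,3),np.uint8);o[:275,:375]=x;o[:275,385:735]=z;o[285:285+235,:575]=y
cv2.imwrite('pics/c1.png',o)
E
```

```text
mat 5772 [[405.20001220703125, -115.19999694824219], [430.70001220703125, -422.20001220703125], [728.5999755859375, -397.3999938964844], [703.0999755859375, -90.5]] c [ 566.9 -256.3] sz [299. 308.] z [-3.3  2.3  7.6]
top rest 297 [[471.20001220703125, -178.39999389648438], [479.1000061035156, -244.39999389648438], [527.7999877929688, -238.60000610351562], [519.9000244140625, -172.60000610351562]] c [ 499.5 -208.5] sz [49.  66.5] z [13.8 20.5 56.9]
top rest top 112 [[471.5, -179.6999969482422], [479.20001220703125, -244.10000610351562], [527.7999877929688, -238.3000030517578], [520.0, -173.8000030517578]] c [ 499.6 -209. ] sz [48.9 64.9] z [50.  54.  57.9]
top rest low 164 [[470.79998779296875, -178.8000030517578], [479.5, -244.5], [518.0999755859375, -239.39999389648438], [509.5, -173.6999969482422]] c [ 494.5 -209.1] sz [38.9 66.3] z [14.5 17.8 22.4]
top bar 527 [[551.2000122070312, 52.599998474121094], [600.9000244140625, 52.20000076293945], [603.4000244140625, 351.5], [553.7000122070312, 351.8999938964844]] c [577.3 202.1] sz [299.3  49.7] z [125.2 129.4 134.6]
top hung 248 [[553.
[... 581 characters left out ...]
75, -172.10000610351562]] c [ 495.7 -208.8] sz [55.7 66.7] z [49.2 53.2 58.2]
side rest low 85 [[474.3999938964844, -179.60000610351562], [487.0, -246.89999389648438], [516.7999877929688, -241.3000030517578], [504.20001220703125, -174.0]] c [ 495.6 -210.4] sz [30.3 68.5] z [14.3 16.5 21.2]
side bar 302 [[547.0999755859375, 51.099998474121094], [598.9000244140625, 51.0], [599.7999877929688, 350.3999938964844], [548.0, 350.5]] c [573.5 200.8] sz [299.4  51.8] z [125.1 128.5 134.3]
side hung 104 [[546.2000122070312, 232.8000030517578], [600.5999755859375, 230.3000030517578], [603.9000244140625, 302.70001220703125], [549.5, 305.1000061035156]] c [575.1 267.7] sz [72.4 54.5] z [139.1 141.8 146.5]
```

View pics/c1.png

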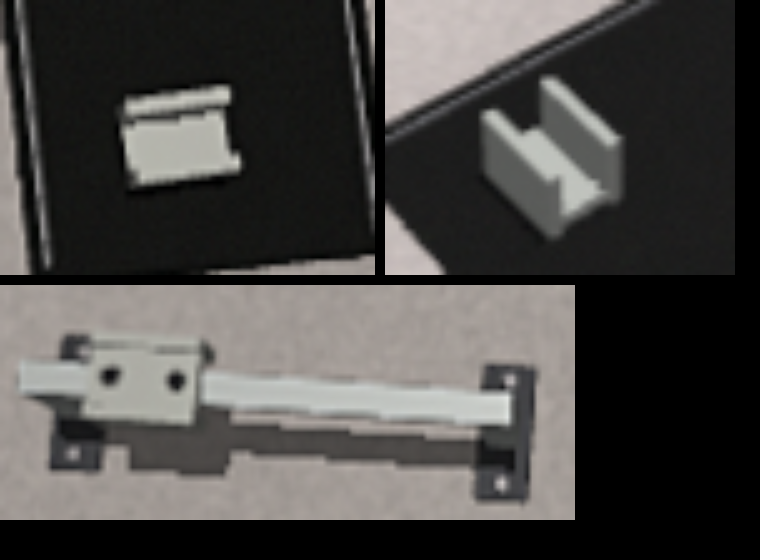

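The crops agree with the depth. The rest is legs-up at about (498,-209) with yaw about 6.9°. I'll bring the shut fingers round to its near side.

Emit:
step_arm([
  [-1,-0.6,-0.52,0,0,0,0],
  [-1,-0.6,-0.52,0,0,0,0],
  [-1,-0.6,-0.52,0,0,0,0],
  [-1,-0.6,-0.52,0,0,0,0],
  [-1,-0.6,-0.52,0,0,0,0],
  [-1,-0.6,-0.52,0,0,0,0],
  [-1,-0.6,-0.52,0,0,0,0],
  [-1,-0.6,-0.52,0,0,0,0],
  [-1,-0.6,-0.52,0,0,0,0],
  [-1,-0.6,-0.52,0,0,0,0],
  [-1,0,0,0,0,0,1],
  [-1,0,0,0,0,0,1],
  [-1,0,0,0,0,0,1],
  [-1,0,0,0,0,0,1],
  [-1,0,0,0,0,0,1],
  [-1,0,0,0,0,0,1],
  [-1,0,0,0,0,0,1],
  [-1,0,0,0,0,0,1],
  [-1,0,0,0,0,0,0.38],
  [-1,0,0,0,0,0,0],
])

```text
t: 2.6
ee_pos: [427.6, 200.3, 222.5]
orientation: [-2.083, -2.351, 0.001]
ft_force: [-0.6, 0.4, 1.2]
width: 0.5
grasp_force: 0.0
```

Emit:
step_arm([
  [-1,-0.83,-0.1,0,0,0,0],
  [-1,-0.83,-0.1,0,0,0,0],
  [-1,-0.83,-0.1,0,0,0,0],
  [-1,-0.83,-0.1,0,0,0,0],
  [-1,-0.83,-0.1,0,0,0,0],
  [-1,-0.83,-0.1,0,0,0,0],
  [-1,-0.83,-0.1,0,0,0,0],
  [-1,-0.83,-0.1,0,0,0,0],
  [-1,-0.83,-0.1,0,0,0,0],
  [-1,-0.83,-0.1,0,0,0,0],
  [-1,0,0,0,0,0,0],
  [-1,0,0,0,0,0,0],
])

```text
t: 4.1
ee_pos: [427.6, -217.1, 222.4]
orientation: [-2.083, -2.35, -0.0]
ft_force: [0.1, 0.0, -0.2]
width: 0.7
grasp_force: 0.0
```

Emit:
step_arm([
  [-1,0,0,0.72,0,0,0],
  [-1,0,0,0.72,0,0,0],
  [-1,0,0,0.72,0,0,0],
  [-1,0,0,0.72,0,0,0],
  [-1,0,0,0.72,0,0,0],
  [-1,0,0,0,0,0,0],
  [-1,0,0.2,0,0,0,0],
  [-1,0,0.2,0,0,0,0],
  [-1,0,0.1,0,0,0,0],
  [-1,0,0.1,0,0,0,0],
  [-1,0,0.1,0,0,0,0],
  [-1,0,0.1,0,0,0,0],
  [-1,0,0.1,0,0,0,0],
  [-1,0,0,0,0,0,0],
])

```text
t: 5.85
ee_pos: [473.1, -212.2, 42.6]
orientation: [2.083, 2.351, 0.0]
ft_force: [0.0, -0.2, 0.1]
width: 0.6
grasp_force: 0.0
```

```bash
python3 - <<'E'
from h import *
o=get_obs();print(o['ee_pos'],o['ft_force'])
im=grab('side');cv2.imwrite('pics/s1.png',cv2.resize(im['pixels'][200:340,190:360,::-1],None,fx=4,fy=4))
E
```

```text
[ 473.13791726 -212.22983336   42.63313253] [ 0.00228154 -0.16899857  0.07284438]
```

View pics/s1.png

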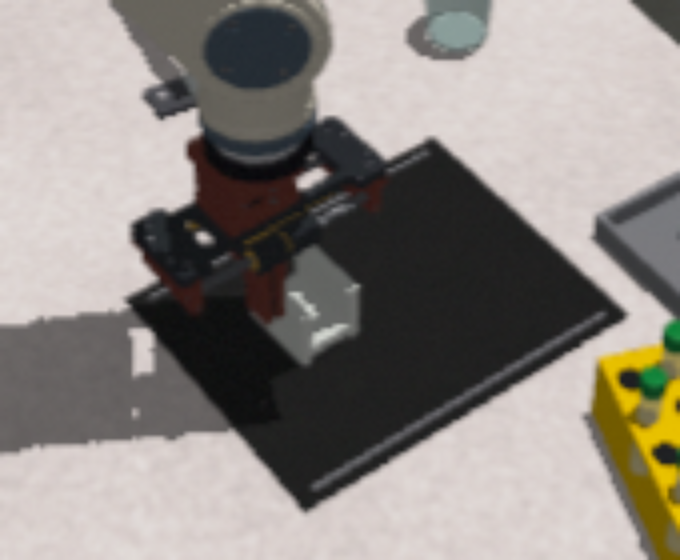

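The fingers are at the near face at (265,300), but the rest's tilt isn't clear. I'll measure it from depth.

```bash
cat >> h.py <<'E'
def restpts(name,lo=6):
    im=grab(name); W=cloud(im); p=im['pixels'].astype(int)
    w=(p.min(2)>70)&(p.max(2)-p.min(2)<40)&(W[...,2]>lo)&(W[...,2]<90)&(W[...,0]>440)&(W[...,0]<690)&(W[...,1]<-150)&(W[...,1]>-290)
    return W[w]
E
python3 - <<'E'
from h import *
ex=np.array([.993,.12]);ey=np.array([-.12,.993]);c=np.array([498,-209])
P=restpts('side',8)
a=(P[:,:2]-c)@ex;b=(P[:,:2]-c)@ey
print(len(P),np.percentile(a,[1,50,99]),np.percentile(b,[1,50,99]),np.percentile(P[:,2],[1,50,99]))
G=np.zeros((10,18),int)
for x,z in zip(a,P[:,2]):
    i=int(z//8);j=int((x+50)//8)
    if 0<=i<10 and 0<=j<18:G[i,j]+=1
print(G[::-1])
E
```

```text
386 [-20.50889471  19.30800567  31.67572178] [-33.71466006 -15.42590415  31.1254382 ] [ 9.32571178 26.32212998 57.26838196]
[[ 0  0  0  0  0  0  0  0  0  0  0  0  0  0  0  0  0  0]
 [ 0  0  0  0  0  0  0  0  0  0  0  0  0  0  0  0  0  0]
 [ 0  0  0  1  2  0  0  0  3  3  1  0  0  0  0  0  0  0]
 [ 0  0  0  2 19  4  0  0  1 38 12  0  0  0  0  0  0  0]
 [ 0  0  0  6  8  0  0  0  2 23  0  0  0  0  0  0  0  0]
 [ 0  0  0  9  7  1  0  0  3 23  2  0  0  0  0  0  0  0]
 [ 0  0  0  9  4  0  0  0  1 20  2  0  0  0  0  0  0  0]
 [ 0  0  0 11  6  1  8 19 30 27  0  0  0  0  0  0  0  0]
 [ 0  0  0 13  7  5  7 17 18 10  1  0  0  0  0  0  0  0]
 [ 0  0  0  0  0  0  0  0  0  0  0  0  0  0  0  0  0  0]]
```

It is still upright, so contact is only just beginning. I'll continue pushing.

Emit:
step_arm([
  [-1,0,0.1,0,0,0,0],
  [-1,0,0.1,0,0,0,0],
  [-1,0,0.1,0,0,0,0],
  [-1,0,0,0,0,0,0],
])

```text
t: 6.45
ee_pos: [488.3, -210.4, 42.7]
orientation: [2.083, 2.351, 0.0]
ft_force: [0.5, 0.0, 0.3]
width: 0.3
grasp_force: 0.0
```

```bash
cat >> h.py <<'E'
def prof(name='side'):
    ex=np.array([.993,.12]);ey=np.array([-.12,.993]);c=np.array([498,-209])
    o=get_obs(); print('tcp a',(o['ee_pos'][:2]-c)@ex,'z',o['ee_pos'][2],'F',o['ft_force'].round(2))
    P=restpts(name,8)
    a=(P[:,:2]-c)@ex;b=(P[:,:2]-c)@ey
    print(len(P),np.percentile(a,[1,50,99]),np.percentile(b,[1,50,99]),np.percentile(P[:,2],[1,50,99]))
    G=np.histogram2d(P[:,2],a,bins=[np.arange(0,89,8),np.arange(-50,150,8)])[0].astype(int)
    print(G[::-1])
E
python3 -c "
from h import *
prof()"
```

```text
tcp a -9.836346247040565 z 42.72394077360897 F [0.51 0.01 0.28]
383 [-5.46613419 34.066802   47.4272608 ] [-33.48206361 -14.78108058  30.64195006] [ 9.25433197 26.08685789 56.91928714]
[[ 0  0  0  0  0  0  0  0  0  0  0  0  0  0  0  0  0  0  0  0  0  0  0  0]
 [ 0  0  0  0  0  0  0  0  0  0  0  0  0  0  0  0  0  0  0  0  0  0  0  0]
 [ 0  0  0  0  0  0  0  0  0  0  0  0  0  0  0  0  0  0  0  0  0  0  0  0]
 [ 0  0  0  0  0  3  3  0  0  0  2  4  2  0  0  0  0  0  0  0  0  0  0  0]
 [ 0  0  0  0  0  6 15  0  0  0 10 33  6  0  0  0  0  0  0  0  0  0  0  0]
 [ 0  0  0  0  0  8  8  0  0  0  5 21  0  0  0  0  0  0  0  0  0  0  0  0]
 [ 0  0  0  0  0 10  3  0  0  0  4 16  0  0  0  0  0  0  0  0  0  0  0  0]
 [ 0  0  0  0  0 13  3  0  0  0  3 27  1  0  0  0  0  0  0  0  0  0  0  0]
 [ 0  0  0  0  0 11  4  3  8 22 25 24  0  0  0  0  0  0  0  0  0  0  0  0]
 [ 0  0  0  0  0 13  5  4  6 16 25 10  1  0  0  0  0  0  0  0  0  0  0  0]
 [ 0  0  0  0  0  0  0  0  0  0  0  0  0  0  0  0  0  0  0  0  0  0  0  0]]
```

It slid: friction on the finger holds the near face down. The fingers must rise along the tipping arc so that friction helps. I'll back off, go lower, then push along the arc.

Emit:
step_arm([
  [-1,0,-0.12,0,0,0,0],
  [-1,0,0,0.12,0,0,0],
  [-1,0,0,0,0,0,0],
  [-1,0,0.12,0,0,0,0],
  [-1,0,0.08,-0.08,0,0,0],
  [-1,0,0.08,-0.08,0,0,0],
  [-1,0,0.09,-0.07,0,0,0],
  [-1,0,0.09,-0.07,0,0,0],
  [-1,0,0,0,0,0,0],
])

```text
t: 7.62
ee_pos: [504.9, -208.4, 52.1]
orientation: [2.083, 2.351, 0.0]
ft_force: [-1.8, -1.2, 1.7]
width: 0.2
grasp_force: 1.1
```

```bash
python3 -c "
from h import *
prof()"
```

```text
tcp a 6.930107189940039 z 52.14118716293695 F [-1.78 -1.17  1.73]
434 [-3.84738443 41.97710539 65.97565565] [-33.58937727 -16.11186198  30.73764543] [12.43868939 36.75260491 69.75559155]
[[ 0  0  0  0  0  0  0  0  0  0  0  0  0  0  0  0  0  0  0  0  0  0  0  0]
 [ 0  0  0  0  0  0  0  0  1  0  0  0  0  0  0  0  0  0  0  0  0  0  0  0]
 [ 0  0  0  0  0  0  0  2 20  5  0  0  0  0  0  0  0  0  0  0  0  0  0  0]
 [ 0  0  0  0  0  1  0  5 12  3  0  0  0  1  0  0  0  0  0  0  0  0  0  0]
 [ 0  0  0  0  0  4  0 12  5  0  0  0  3 33 16  0  0  0  0  0  0  0  0  0]
 [ 0  0  0  0  0  0  2 15  2  0  0  0 15 31  4  0  0  0  0  0  0  0  0  0]
 [ 0  0  0  0  0  0 14 12  2  0  0  1 36 14  0  0  0  0  0  0  0  0  0  0]
 [ 0  0  0  0  0  0 34  5  3  9  4  1 28  1  0  0  0  0  0  0  0  0  0  0]
 [ 0  0  0  0  0  0 17  3  3  5  8 12 15  2  0  0  0  0  0  0  0  0  0  0]
 [ 0  0  0  0  0  0  0  0  1  0  1  4  5  1  1  0  0  0  0  0  0  0  0  0]
 [ 0  0  0  0  0  0  0  0  0  0  0  0  0  0  0  0  0  0  0  0  0  0  0  0]]
```

It is tilting well, about 20° so far. I'll continue along the arc.

Emit:
step_arm([
  [-1,0,0.1,-0.06,0,0,0],
  [-1,0,0.1,-0.06,0,0,0],
  [-1,0,0.11,-0.04,0,0,0],
  [-1,0,0.11,-0.04,0,0,0],
  [-1,0,0.11,-0.02,0,0,0],
  [-1,0,0.11,-0.02,0,0,0],
  [-1,0,0.11,0,0,0,0],
  [-1,0,0,0,0,0,0],
  [-1,0,0,0,0,0,0],
])

```text
t: 8.8
ee_pos: [541.4, -203.7, 63.2]
orientation: [-2.083, -2.351, 0.0]
ft_force: [-0.3, 0.4, -0.5]
width: 0.8
grasp_force: 0.0
```

```bash
python3 -c "
from h import *
prof()"
```

```text
tcp a 43.76273189489373 z 63.244894595181066 F [-0.31  0.42 -0.45]
398 [ 46.28173011  71.33337861 100.88941999] [-33.72952049 -13.68682417  30.86625524] [ 8.32050315 50.49394713 58.05177581]
[[ 0  0  0  0  0  0  0  0  0  0  0  0  0  0  0  0  0  0  0  0  0  0  0  0]
 [ 0  0  0  0  0  0  0  0  0  0  0  0  0  0  0  0  0  0  0  0  0  0  0  0]
 [ 0  0  0  0  0  0  0  0  0  0  0  0  0  0  0  0  0  0  0  0  0  0  0  0]
 [ 0  0  0  0  0  0  0  0  0  0  0  1  3  2  4  6  6  7  2  0  0  0  0  0]
 [ 0  0  0  0  0  0  0  0  0  0  0  0 21 22 26 30 35 33 29  1  0  0  0  0]
 [ 0  0  0  0  0  0  0  0  0  0  0  0  1  5  1  3  1  2  3  1  0  0  0  0]
 [ 0  0  0  0  0  0  0  0  0  0  0  0 11  6  1  0  0  0  0  0  0  0  0  0]
 [ 0  0  0  0  0  0  0  0  0  0  0  0  5  5  0  0  0  0  0  0  0  0  0  0]
 [ 0  0  0  0  0  0  0  0  0  0  0  0 16 12  0  0  0  3  0  0  0  0  0  0]
 [ 0  0  0  0  0  0  0  0  0  0  0  2 37  5  4  9 15  9 13  0  0  0  0  0]
 [ 0  0  0  0  0  0  0  0  0  0  0  0  0  0  0  0  0  0  0  0  0  0  0  0]]
```

It is lying on its side with the crown toward the robot. Second quarter turn, the same way.

Emit:
step_arm([
  [-1,0,-0.24,0,0,0,0],
  [-1,0,-0.02,0.22,0,0,0],
  [-1,0,0,0.22,0,0,0],
  [-1,0,0,0,0,0,0],
  [-1,0,0.1,0,0,0,0],
  [-1,0,0.1,0,0,0,0],
  [-1,0,0.04,0,0,0,0],
  [-1,0,0.08,-0.08,0,0,0],
  [-1,0,0.08,-0.08,0,0,0],
  [-1,0,0.09,-0.07,0,0,0],
  [-1,0,0.09,-0.07,0,0,0],
  [-1,0,0,0,0,0,0],
])

```text
t: 10.35
ee_pos: [558.2, -202.0, 57.1]
orientation: [2.083, 2.351, 0.001]
ft_force: [-1.4, 0.0, 0.2]
width: 0.8
grasp_force: 0.3
```

```bash
python3 -c "
from h import *
prof()"
```

```text
tcp a 60.66256792443847 z 57.120974581046305 F [-1.41  0.03  0.22]
401 [ 50.02991951  77.04046789 117.44165403] [-33.64471823 -14.06731035  31.98786736] [11.03503039 49.38596742 69.61510724]
[[ 0  0  0  0  0  0  0  0  0  0  0  0  0  0  0  0  0  0  0  0  0  0  0  0]
 [ 0  0  0  0  0  0  0  0  0  0  0  0  0  0  0  0  0  0  0  0  0  0  0  0]
 [ 0  0  0  0  0  0  0  0  0  0  0  1  0  0  9 13  7  0  0  0  0  0  0  0]
 [ 0  0  0  0  0  0  0  0  0  0  0  0  2  0  7  9 16 26 22 10  0  0  0  0]
 [ 0  0  0  0  0  0  0  0  0  0  0  0  1  0 10  6  2  2 10 23 31  3  0  0]
 [ 0  0  0  0  0  0  0  0  0  0  0  0  0  1 13  3  0  0  1  2  3  0  0  0]
 [ 0  0  0  0  0  0  0  0  0  0  0  0  0 11 12  2  0  0  0  0  0  0  0  0]
 [ 0  0  0  0  0  0  0  0  0  0  0  0 13 35  9  1  0  0  0  0  0  0  0  0]
 [ 0  0  0  0  0  0  0  0  0  0  0  0 12 19  8  6  6  0  0  0  0  0  0  0]
 [ 0  0  0  0  0  0  0  0  0  0  0  0  0  2  1  2  1 12 14  2  0  0  0  0]
 [ 0  0  0  0  0  0  0  0  0  0  0  0  0  0  0  0  0  0  0  0  0  0  0  0]]
```

Emit:
step_arm([
  [-1,0,0.1,-0.05,0,0,0],
  [-1,0,0.1,-0.05,0,0,0],
  [-1,0,0.11,-0.04,0,0,0],
  [-1,0,0.11,-0.04,0,0,0],
  [-1,0,0.11,-0.01,0,0,0],
  [-1,0,0.11,-0.01,0,0,0],
  [-1,0,0.11,0,0,0,0],
  [-1,0,0,0,0,0,0],
  [-1,0,0,0,0,0,0],
])

```text
t: 11.52
ee_pos: [594.6, -197.4, 66.5]
orientation: [-2.083, -2.351, 0.0]
ft_force: [0.4, 0.9, -0.1]
width: 0.4
grasp_force: 0.0
```

```bash
python3 -c "
from h import *
prof()"
```

```text
tcp a 97.30450824628412 z 66.5309389744678 F [ 0.41  0.9  -0.06]
400 [ 99.82879482 122.64733894 156.17097679] [-33.20107756 -12.08898035  31.47615445] [ 9.2569927  47.12743163 58.75950969]
[[ 0  0  0  0  0  0  0  0  0  0  0  0  0  0  0  0  0  0  0  1  0  0  0  0]
 [ 0  0  0  0  0  0  0  0  0  0  0  0  0  0  0  0  0  0  0  1  0  0  0  0]
 [ 0  0  0  0  0  0  0  0  0  0  0  0  0  0  0  0  0  0  0  0  0  0  0  0]
 [ 0  0  0  0  0  0  0  0  0  0  0  0  0  0  0  0  0  0  0  9  1  0  0  0]
 [ 0  0  0  0  0  0  0  0  0  0  0  0  0  0  0  0  0  0  1 17 16 21 20 23]
 [ 0  0  0  0  0  0  0  0  0  0  0  0  0  0  0  0  0  0  3 13  4  7  5  9]
 [ 0  0  0  0  0  0  0  0  0  0  0  0  0  0  0  0  0  0  9 19  2  1  1  1]
 [ 0  0  0  0  0  0  0  0  0  0  0  0  0  0  0  0  0  0  9 20  1  0  0  0]
 [ 0  0  0  0  0  0  0  0  0  0  0  0  0  0  0  0  0  0 11 19  2  0  0  0]
 [ 0  0  0  0  0  0  0  0  0  0  0  0  0  0  0  0  0  0 14 13  0  0  0  0]
 [ 0  0  0  0  0  0  0  0  0  0  0  0  0  0  0  0  0  0  0  0  0  0  0  0]]
```

It is the right way up. I'll retreat, open the gripper, then measure the rest and fit the rail more carefully.

Emit:
step_arm([
  [-1,0,-0.2,-0.4,0,0,0],
  [1,0,-0.8,-0.8,0,0,0],
  [1,0,-0.8,-0.8,0,0,0],
  [1,0,-0.8,-0.4,0,0,0],
  [1,0,0,0,0,0,0],
  [1,0,0,0,0,0,0],
])

```text
t: 12.32
ee_pos: [466.3, -213.2, 186.7]
orientation: [2.084, 2.35, 0.001]
ft_force: [0.3, 0.1, 0.8]
width: 46.8
grasp_force: 0.0
```

```bash
python3 - <<'E'
from h import *
o=get_obs();print(o['ee_pos'])
for n in ['top','side','wrist']:
    P=restpts(n,8)
    Q=P[P[:,2]>38]
    if len(Q)>20:
        r=cv2.minAreaRect(Q[:,:2].astype(np.float32));print(n,len(Q),np.round(r[0],1),np.round(r[1],1),round(r[2],1),np.percentile(Q[:,2],[5,50,95]).round(1))
for n in ['top','side']:
    W=np.load(n+'.npz')['W'].reshape(-1,3)
    s=W[(W[:,2]>126)&(W[:,2]<135)&(W[:,1]>60)&(W[:,1]<220)&(W[:,0]>530)&(W[:,0]<620)]
    # median x per y bin of top face
    ys=np.arange(60,221,10); X=[];Y=[];w=[]
    for a,b in zip(ys,ys[1:]):
        q=s[(s[:,1]>=a)&(s[:,1]<b)]
        if len(q)>3: X.append((q[:,0].min()+q[:,0].max())/2);Y.append((a+b)/2);w.append(np.ptp(q[:,0]))
    f=np.polyfit(Y,X,1);print(n,'rail x=',f,'yaw deg',np.degrees(-np.arctan(f[0])),'w',np.round(w,0),'z',np.median(s[:,2]))
    e=W[(W[:,2]>122)&(W[:,2]<136)&(W[:,0]>530)&(W[:,0]<620)&(W[:,1]>30)&(W[:,1]<380)]
    print(' ends',np.percentile(e[:,1],[.3,99.7]))
im=grab('wrist');cv2.imwrite('pics/w1.png',im['pixels'][...,::-1])
a=grab('top')['pixels'][190:300,290:390,::-1];cv2.imwrite('pics/t2.png',cv2.resize(a,None,fx=5,fy=5))
E
```

```text
[ 466.25077352 -213.20270421  186.74978464]
top 327 [ 627.4 -193.3] [53.  67.2] 6.7 [44.6 51.1 57. ]
side 332 [ 624.1 -193.3] [56.6 70.8] 5.6 [41.7 49.3 55.4]
wrist 4551 [ 628.6 -191.4] [54.8 66.4] 7.0 [44.6 51.8 57. ]
top rail x= [7.85251217e-02 5.56666882e+02] yaw deg -4.489944558970445 w [19. 18. 19. 19. 19. 18. 18. 19. 19. 16. 19. 19. 18. 16. 18. 19.] z 129.6864575703912
 ends [ 54.48162943 349.71028366]
side rail x= [7.90788262e-02 5.52458258e+02] yaw deg -4.521473702268484 w [18. 20. 18. 18. 17. 16. 16. 22. 18. 15. 16. 21. 18. 19. 17. 16.] z 128.69129447283603
 ends [ 51.14559331 350.17208552]
```

View pics/w1.png

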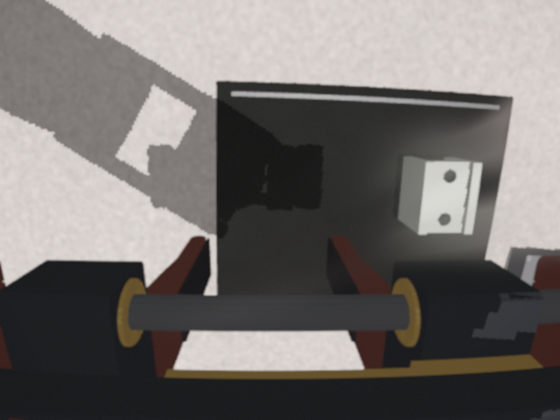

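The rest is the right way up, with its discs at (450,176) and (445,219). Its centre is about (627,-192.5) and its yaw is unchanged. Now I'll grasp it across its width.

Emit:
step_arm([
  [1,0.03,0.65,0,0,0,0],
  [1,0,0.65,0,0,0,0],
  [1,0,0.65,0,0,0,0],
  [1,0,0.65,0,0,0,0],
  [1,0,0.64,0,0,0,0],
  [1,0,0,0,0,0,0],
  [1,0,0,0.6,0,0,0],
  [1,0,0,0.6,0,0,0],
  [1,0,0,0,0,0,0],
])

```text
t: 13.7
ee_pos: [623.6, -191.4, 124.0]
orientation: [-2.08, -2.347, 0.004]
ft_force: [-0.6, 0.6, 0.7]
width: 87.9
grasp_force: 0.0
```

Emit:
step_arm([
  [1,0,0.06,0.5,0,0,0],
  [1,0,0,0.5,0,0,0],
  [1,0,0,0.5,0,0,0],
  [1,0,0,0.5,0,0,0],
  [1,0,0,0,0,0,0],
  [-1,0,0,0,0,0,0],
  [-1,0,0,0,0,0,0],
  [-1,0,0,0,0,0,0],
  [-1,0,0,0,0,0,0],
  [-1,0,0,0,0,0,0],
  [-1,0,0,0,0,0,0],
])

```text
t: 15.08
ee_pos: [629.5, -191.8, 27.2]
orientation: [2.084, 2.351, 0.0]
ft_force: [-2.2, 0.5, 5.5]
width: 51.9
grasp_force: 30.0
```

Emit:
step_arm([
  [-1,0,0,-0.3,0,0,0],
  [-1,0,0,-0.6,0,0,0],
  [-1,0,0,-0.7,0,0,0],
  [-1,0,0,-0.7,0,0,0],
  [-1,0,0,-0.7,0,0,0],
  [-1,0,0,-0.4,0,0,0],
  [-1,0.3,-0.05,0,0,0,0],
  [-1,0.66,-0.05,0,0,0,0],
  [-1,0.66,-0.05,0,0,0,0],
  [-1,0.66,-0.05,0,0,0,0],
  [-1,0.66,-0.05,0,0,0,0],
  [-1,0.66,-0.05,0,0,0,0],
  [-1,0.66,-0.05,0,0,0,0],
  [-1,0.66,-0.05,0,0,0,0],
  [-1,0.66,-0.05,0,0,0,0],
  [-1,0.66,-0.05,0,0,0,0],
  [-1,0.36,0,0,0,0,0.83],
  [-1,0,0,0,0,0,0.83],
  [-1,0,0,0,0,0,0],
  [-1,0,0,0,0,0,0],
])

```text
t: 17.58
ee_pos: [564.1, 132.9, 195.7]
orientation: [-2.304, -2.134, 0.002]
ft_force: [-0.4, -1.0, -0.7]
width: 51.8
grasp_force: 30.0
```

```bash
python3 - <<'E'
from h import *
o=get_obs();print(o['ee_pos'],R.from_rotvec(o['orientation']).as_matrix().round(3),o['width'])
t=grab('side')['pixels'][110:260,150:330,::-1]
w=grab('wrist');W=cloud(w)
np.savez('w2.npz',W=W,px=w['pixels'])
for n,W in [('wrist',W),('top',cloud(grab('top'))),('side',cloud(grab('side')))]:
    W=W.reshape(-1,3)
    s=W[(W[:,2]>124)&(W[:,2]<135)&(W[:,1]>-20)&(W[:,1]<235)&(W[:,0]>530)&(W[:,0]<620)]
    X=[];Y=[];w_=[]
    for a in range(40,230,8):
        q=s[(s[:,1]>=a)&(s[:,1]<a+8)]
        if len(q)>4 and np.ptp(q[:,0])>15: X.append((q[:,0].min()+q[:,0].max())/2);Y.append(a+4);w_.append(np.ptp(q[:,0]))
    if len(Y)>2: f=np.polyfit(Y,X,1);print(n,f,np.round(w_),Y[0],Y[-1],'x@131',np.polyval(f,131),np.median(s[:,2]))
    h=W[(W[:,2]>147)&(W[:,2]<162)&(W[:,1]>225)&(W[:,1]<330)&(W[:,0]>530)&(W[:,0]<620)]
    if len(h)>10: r=cv2.minAreaRect(h[:,:2].astype(np.float32));print(' hung',len(h),r)
o2=np.zeros((450,1100,3),np.uint8)
cv2.imwrite('pics/m3.png',np.vstack([np.hstack([cv2.resize(t,(400,334)),cv2.resize(vision.get_image('wrist')['pixels'][...,::-1],(400,300))[:,:] if False else cv2.resize(vision.get_image('wrist')['pixels'][...,::-1],(400,334))])]))
E
```

```text
[564.07581487 132.90477492 195.73978406] [[ 0.077  0.997 -0.002]
 [ 0.997 -0.077 -0.   ]
 [-0.    -0.002 -1.   ]] 51.78855200046403
wrist [7.77635612e-02 5.58402832e+02] [19. 20. 20. 20. 20. 20. 20. 20. 20. 20. 20.] 148 228 x@131 568.5898586653162 131.30673892043018
 hung 183 ((580.4927978515625, 255.25363159179688), (24.92736053466797, 51.53017807006836), 85.66300964355469)
top [1.15598071e-01 5.54146869e+02] [19. 18. 18. 19. 18.] 52 84 x@131 569.2902163812043 129.47419848460777
side [6.78664509e-02 5.53507460e+02] [15. 21. 18. 18. 17. 20. 19. 17. 17. 16. 17. 15.] 52 148 x@131 562.3979652812214 128.06922271097346
```

View pics/m3.png

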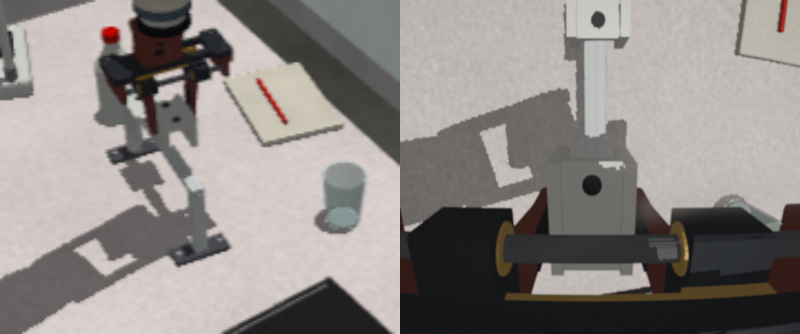

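In the side crop and the wrist view the rest hangs level in the gripper, over the bar. The bar shows at (595,90) and the hung rest at (597,20) in the wrist view. I'll check the held rest against the rail in the same wrist cloud.

```bash
python3 - <<'E'
from h import *
d=np.load('w2.npz');W=d['W'].reshape(-1,3);p=d['px'].reshape(-1,3).astype(int)
m=(np.ptp(p,1)<30)&(p.min(1)>70)&(W[:,2]>205)&(W[:,2]<232)&(abs(W[:,0]-566)<45)&(abs(W[:,1]-131)<60)
Q=W[m];ex=np.array([.997,-.0785]);ey=np.array([.0785,.997])
r=cv2.minAreaRect(Q[:,:2].astype(np.float32));print(len(Q),r,np.percentile(Q[:,2],[2,50,98]))
a=Q[:,:2]@ex;b=Q[:,:2]@ey
print('rest across',np.percentile(a,[.5,99.5]),'mid',np.percentile(a,[.5,99.5]).mean(),'along',np.percentile(b,[.5,99.5]),'tcp',np.array([564.08,132.9])@ex,np.array([564.08,132.9])@ey)
print('bar across',np.array([568.6,131])@ex,'free along', np.array([567.5,131.7])@ey)
E
```

```text
12685 ((565.2516479492188, 133.38131713867188), (66.9239273071289, 70.293701171875), 85.9441146850586) [212.95622891 220.51566702 226.04301785]
rest across [526.99037934 585.98288923] mid 556.4866342871192 along [144.89599618 210.46125984] tcp 551.9551100000001 176.78158000000002
bar across 556.6107000000001 free along 175.85364999999996
```

Emit:
step_arm([
  [-1,-0.03,0.08,0,0,0,0],
  [-1,0,0,0.3,0,0,0],
  [-1,0,0,0.3,0,0,0],
  [-1,0,0,0.2,0,0,0],
  [-1,0,0,0.2,0,0,0],
  [-1,0,0,0.2,0,0,0],
  [-1,0,0,0.1,0,0,0],
  [-1,0,0,0.1,0,0,0],
  [-1,0,0,0.08,0,0,0],
  [-1,0,0,0,0,0,0],
  [-1,0,0,0,0,0,0],
])

```text
t: 19.2
ee_pos: [569.0, 131.1, 122.9]
orientation: [2.307, 2.132, 0.001]
ft_force: [-0.2, 0.3, -0.8]
width: 52.0
grasp_force: 30.0
```

Emit:
step_arm([
  [-1,0,0,0.04,0,0,0],
  [-1,0,0,0.04,0,0,0],
  [-1,0,0,0,0,0,0],
  [-1,0,0,0,0,0,0],
])

```text
t: 19.7
ee_pos: [568.8, 131.1, 118.6]
orientation: [-2.307, -2.132, 0.0]
ft_force: [-0.2, 0.1, -2.0]
width: 51.8
grasp_force: 30.0
```

```bash
python3 - <<'E'
from h import *
w=grab('wrist');s=grab('side')
cv2.imwrite('pics/m4.png',np.hstack([cv2.resize(s['pixels'][130:240,180:280,::-1],(400,440),interpolation=2),cv2.resize(w['pixels'][:,:,::-1][0:308,140:420],(400,440))]))
print(get_obs()['ft_force'],get_obs()['ee_pos'])
E
```

```text
[ 0.03064344 -0.30569175 -0.72699137] [568.81469792 131.05205475 118.6796576 ]
```

View pics/m4.png

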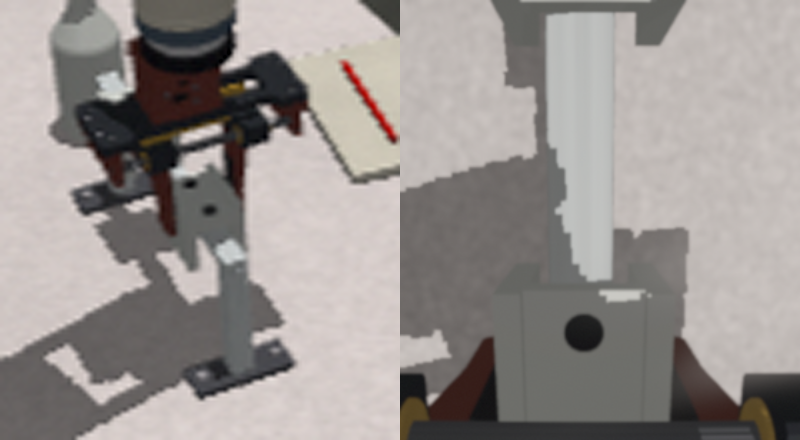

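The legs straddle the bar, with bar centre at about column 580 and rest centre at about 584. I'll lower the last 1–2 mm.

Emit:
step_arm([
  [-1,0,0,0.02,0,0,0],
  [-1,0,0,0.02,0,0,0],
  [-1,0,0,0,0,0,0],
])

```text
t: 20.18
ee_pos: [568.9, 131.0, 117.2]
orientation: [2.307, 2.132, 0.0]
ft_force: [-1.7, -0.0, 5.4]
width: 51.5
grasp_force: 30.0
```

Contact is at 5 N. I'll release and retreat straight up.

Emit:
step_arm([
  [0,0,0,0,0,0,0],
  [1,0,0,0,0,0,0],
  [1,0,0,0,0,0,0],
  [1,0,0,0,0,0,0],
  [1,0,0,0,0,0,0],
  [1,0,0,-0.3,0,0,0],
  [1,0,0,-0.6,0,0,0],
  [1,0,0,-0.8,0,0,0],
  [1,0,0,-0.8,0,0,0],
  [1,0,-0.8,0,0,0,0],
  [1,0,-0.8,0,0,0,0],
  [1,0,-0.8,0,0,0,0],
  [1,0,0,0,0,0,0],
  [1,0,0,0,0,0,0],
])

```text
t: 21.92
ee_pos: [450.3, 140.8, 242.8]
orientation: [2.306, 2.132, 0.003]
ft_force: [0.2, 0.4, -0.3]
width: 87.6
grasp_force: 0.0
```

```bash
python3 - <<'E'
from h import *
print(get_obs()['t'])
t=grab('top');s=grab('side');w=grab('wrist')
for n,i in [('top',t),('wrist',w),('side',s)]:
    W=cloud(i).reshape(-1,3)
    for lo,hi in [(80,180),(225,320)]:
        q=W[(W[:,2]>137)&(W[:,2]<165)&(W[:,1]>lo)&(W[:,1]<hi)&(abs(W[:,0]-575)<50)]
        if len(q)>10:
            A=np.c_[q[:,:2]-q[:,:2].mean(0),np.ones(len(q))];f=np.linalg.lstsq(A,q[:,2],rcond=None)[0]
            print(n,len(q),np.round(cv2.minAreaRect(q[:,:2].astype(np.float32))[0],1),cv2.minAreaRect(q[:,:2].astype(np.float32))[1:],'plane',f.round(3))
cv2.imwrite('pics/m5.png',np.hstack([cv2.resize(s['pixels'][130:240,180:280,::-1],(400,440),interpolation=2),cv2.resize(t['pixels'][200:270,150:270,::-1],(400,440)) if False else cv2.copyMakeBorder(cv2.resize(t['pixels'][200:280,160:260,::-1],(400,320)),0,120,0,0,0)]))
E
```

```text
21.925
top 224 [568.6 131.1] ((69.18601989746094, 51.708126068115234), 85.21410369873047) plane [ 3.00000e-02 -1.10000e-02  1.41413e+02]
top 315 [580.8 272. ] ((68.95214080810547, 51.9735221862793), 83.9214859008789) plane [-0.00000e+00 -5.00000e-03  1.41311e+02]
wrist 5328 [569.4 131.8] ((66.5675277709961, 53.755950927734375), 85.44723510742188) plane [ 6.00000e-03 -1.00000e-03  1.42943e+02]
wrist 4676 [581.4 265.3] ((45.96381759643555, 53.6898193359375), 85.67127990722656) plane [6.00000e-03 2.00000e-03 1.42844e+02]
side 171 [563.5 128.9] ((77.32738494873047, 53.3917350769043), 84.7674331665039) plane [-5.00000e-03 -8.00000e-03  1.41337e+02]
side 119 [579.4 274.8] ((82.12973022460938, 52.71953201293945), 80.0367431640625) plane [ 2.00000e-02 -1.00000e-02  1.40789e+02]
```

View pics/m5.png

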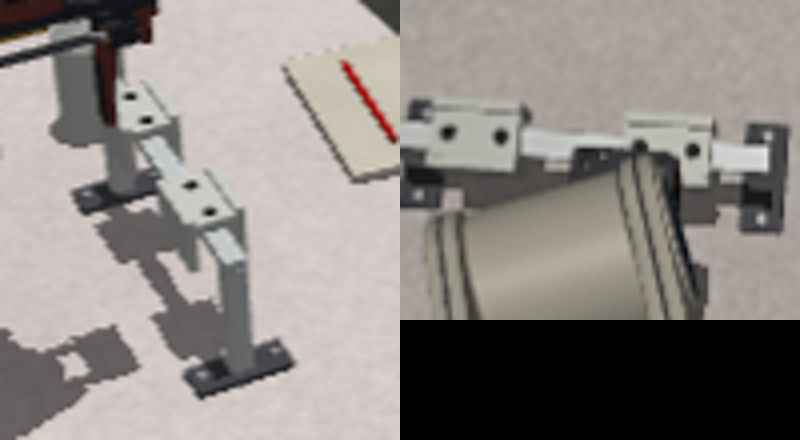

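The rest sits flat on the bar at (200,195) in the side crop. It is level, at the same height as the hung one and in line with it, and the gripper is clear. I'll hand the job in.

```bash
python3 -c "
from workcell import ctrl
print(ctrl.close_job())"
```

```text
the job is handed in; nothing more can be done
None
```

The rest was tipped the right way up without lifting, then hung flat on the rail in line with the other one and released; the job was handed in at about 22 s, with no verdict returned.

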